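# Take the scale picture on the specimen reader

### The arm

A 6-joint arm with a two-finger parallel gripper is mounted at the origin on the work surface. World frame = base frame: x ahead of the robot, y to its left, z up, the work surface at z = 0. Lengths are in m, angles in rad, forces in N, time in s.
With the tool pointing down it reaches from about 0.275 to 0.825 m from the base axis. Payload 4.9 kg.
Tool frame: the origin (TCP) lies midway between the tips of the shut fingers; the grasp point (between the pads) lies 19 mm behind it (grip_point_offset is the distance from the TCP to the grasp point, in m); z points along the fingers, y is the line along which they close (so a half turn about z gives the same grasp; the last joint's range is limited). The gripper opens to 85 mm and grips with 20 to 120 N. Pads are 22 mm wide; open, the fingers measure 114 mm over their backs; the gripper's body (76 mm by 85 mm) begins 54 mm behind the grasp point. The pads swing forward as they close: fully open they stand 13 mm farther back than shut.
Start: joints at [1.129, 0.326, -0.193, 1.052, 0, 1.437], TCP at [0.167, 0.524, 0.231] pointing down, gripper open.
Joint ranges: [-2.65, 2.65], [-0.97, 1.79], [-1.3, 1.35], [-1.93, 2.1], [-1.47, 1.37], [-3.14, 3.14]. Speed limits (rad/s): [2.57, 2.57, 3.14, 3.14, 3.14, 3.14].

### API

Orientations are given as a rotation vector (axis times angle).
In Python, from cell import * gives the robot as it stands. Calls block until the motion is done:
- movep(position, orientation): joint-space move of the TCP to a pose.
- move_l(position, velocity=0.15, rot=None, until_force=None): straight line of the TCP; rot=None keeps the orientation; velocity is the mean speed in m/s. With until_force (N) it stops when the force on the tool has changed by that much, and returns True; else False.
- set_joints(angles): joint-space move.
- let_go() and grab(newtons=None): open the fingers fully, or close them until they stop; newtons is the grip in N (None keeps the last).
- sleep(seconds).
- ik(position, orientation): joint angles nearest the present ones, or None.
- get_state(): the state.
- grab_frame(name): name is "scene" or "side" or "wrist"; returns a dict with "img" (420x560x3 uint8, red, green, blue), "fx", "fy", "cx", "cy" (pixels), "cam_to_world" (4x4, takes a point from camera to world coordinates); the wrist camera has in their place "T_tool_cam" (4x4, takes a point from camera to tool coordinates, whose origin is the TCP and whose axes are the flange's). Camera axes: x right, y down, z forward; pixel columns grow to the right and rows downward; lengths in m; the calibration is good to about 2 mm. A picture is of the moment at which its call begins: read the wrist's pose just before it. There is no depth.
A pose or a line that the arm cannot do raises MotionError and nothing moves.
- sign_off(): hands the job in; it is judged then, once.
Trained networks look in the newest picture that a camera, given by its name, has taken for a name from the list of things; names that differ only in an ending like _2 or _b are one class to them, and where a whole thing is asked for, a point or a joint stands for the part that bears it (a point fixed in the world has none). Each returns a list of dicts, best first, with "score" (0 to 1); they miss things now and then, are a little off and sometimes report something else, mostly with a low value. They report only what shows in the picture. A call takes as long as a camera call. They do not tell look-alikes from the thing itself.
- spot_in(camera, name): "centre" ([column, row] in pixels, amid what is visible of it).
- silhouettes(camera, name): "mask" (420x560 bool, what is visible of it) and "centre" ([column, row] in pixels, amid what is visible of it).
- tip_of(camera, name): "centre" ([column, row] in pixels: a listed point, or the origin of a listed thing).
The state is a dict: "clock": time; "q": joint angles; "joint_velocities": joint speeds; "tau": joint torques, N m; "position": TCP position; "eef_rot": TCP orientation; "contact_force": force on the tool from outside, world axes, zero at the start; "wrist_torque": the same for the moment, N m; "finger_gap": opening from 0.0 (shut) to 1.0 (fully open); "grasp_force": force on a finger pad.
Only numpy, scipy, OpenCV 4.12 (cv2) and the standard library are available. Lean on these libraries where they do the work, as an engineer would, in place of code of your own. Each camera call takes 0.05 s, during which the arm holds its last target. There are 200 camera calls.

### The job

Take the specimen jar off the reader's stage and stand it upright on the cork mat. Then lay the wide gauge on the stage, slide its blade into the reader's gap until the line across the blade is level with the edge of the gap's mouth, and let go of it. With the gauge lying there, swing the sprung lever to its stop and let it spring back; do not disturb the narrow gauge.

Things in the scene. Friction and masses are not known exactly. Their poses are not given: they have to be found in the camera images.
- reader: White specimen reader fixed to the bench, 116 mm wide, x -95 to 140. Origin: on the table under the middle of the gap's mouth; +x = the way a gauge goes in, +y left of that, +z up. Open stage, top 20 mm up, from x = -95 to the mouth at 0. Behind it a grey bridge over the gap (x 0 to 70, 118 wide, top at 44 mm), then a housing, top at 50 mm, that carries the lever.
- gap_mouth (a point): Middle of the lower edge of the gap's mouth, 20 mm above the table (stage level), axes like the reader's. The gap is 58 mm wide, 12 mm high and 100 mm deep along +x, deeper than the gauge is to go; its floor is level with the stage.
- lens_top (a point): Centre of the top of the round lens barrel on the bridge, 86 mm above the table, 35 mm behind the mouth; 48 mm across. An obstacle only.
- trip_lever (a joint): Sprung steel lever on the rear housing, turning on an upright axis at point lever_pivot. 0 at rest, 0.95 rad at its stop (at the stop = above 0.88), growing clockwise from above. At rest the arm points 100 degrees left of the reader's +x, so the peg first moves along the reader's +x. It springs back when let go; pushing the peg takes 1 N at first, 3 N at the stop.
- lever_pivot (a point): Point on the lever's axis, 60 mm above the table, 115 mm behind the mouth on the reader's centre line; fixed to the reader, axes like the reader's.
- lever_peg (a point): Centre of the top of the upright black round peg at the lever's end: 18 mm in diameter, 70 mm from the lever's axis, top 109 mm above the table, standing free for 44 mm above the arm. Moves with the lever.
- wide_gauge: Wide gauge: flat steel blade 44 mm wide, 5 thick, square-ended, with an upright dark steel grip block at its rear: 36 mm long, 16 wide, top 50 mm above the underside. Origin: underside below the grip's middle; +x along the blade, +z up; blade from x = -18 to 115 mm. Dark line across the blade at x = 55. 0.28 kg, balanced near x = 17. Lies in the tray, underside 4 mm above the table.
- gauge_line (a point): Middle of the dark line across the top of the wide gauge's blade, 55 mm from the gauge's origin along its +x, 60 mm short of the tip, 5 mm above the underside; axes like the gauge's. To come level with the gap's mouth.
- narrow_gauge: Spare gauge, not needed: same kind, but the blade is only 24 mm wide and 103 mm long, with a grip block of the same size. Origin and axes like the wide gauge's. Lies in the gauge tray, on either side of the wide one, about 85 mm from it.
- gauge_tray: Low rubber-lined steel tray fixed to the bench, 198 by 208 mm, floor 4 mm, rim 8 mm high. Origin: centre, on the table. The gauges lie in it with tips to its +x.
- jar: Closed white specimen jar with grey lid, 52 mm in diameter, 68 mm tall, about 0.18 kg, standing on the reader's stage (20 mm above the table) in front of the gap. Origin: centre of its underside, +z up.
- cork_mat: Square cork mat, 140 by 140 mm, 6 mm thick, fixed to the bench. Origin: centre of its underside.
Mind the look-alikes: they are no part of the job. What is shaped like the wide_gauge but pink is not meant. Several things have the shape of the cork_mat; the one meant has the colours described above.

How it is judged:
By the outcome, as a careful person would: the job done as asked, in the order asked, and still so for the second after the job is handed in, with the robot touching nothing.
It also fails if it takes over 69 s, if anything falls off the work surface, if the arm or the gripper's body presses on something with over 40 N, if the wrist force passes 120 N, or if a joint passes its speed limit or range.

## Working session

There is one attempt and no reset: what is moved stays moved. The work goes in short steps, each a Python script; the robot and the scene stay as the last script left them, time stands still between calls to the robot, and variables do not carry over. Pictures are saved under pics/ and viewed, at most 13 in all, crops included, and the job is handed in when it is done.

```bash
mkdir -p pics; ls; python3 - <<'E'
from cell import *
import cv2,numpy as np
ims=[]
for c in ["scene","side"]:
    f=grab_frame(c); cv2.imwrite(f"pics/{c}0.png",f["img"][:,:,::-1]); 
    print(c,f["fx"],f["cx"],f["cy"],np.round(f["cam_to_world"],3).tolist())
    for n in ["reader","gap_mouth","lens_top","lever_pivot","lever_peg","wide_gauge","gauge_line","narrow_gauge","gauge_tray","jar","cork_mat"]:
        try: print(n,[(np.round(d["centre"]).tolist(),round(d["score"],2)) for d in tip_of(c,n)][:4])
        except Exception as e: print(n,e)
print(get_state())
E
```

```text
pics
scene 521.0970750460883 285.2619987854972 213.6947102000954 [[0.041, 0.687, -0.726, 1.236], [0.999, -0.02, 0.037, -0.067], [0.011, -0.727, -0.687, 0.88], [0.0, 0.0, 0.0, 1.0]]
reader [([278.0, 288.0], 0.86)]
gap_mouth [([281.0, 287.0], 0.89)]
lens_top [([298.0, 272.0], 0.67)]
lever_pivot [([334.0, 274.0], 0.6)]
lever_peg [([328.0, 233.0], 0.59)]
wide_gauge [([158.0, 278.0], 0.64), ([153.0, 232.0], 0.61), ([259.0, 289.0], 0.6)]
gauge_line [([138.0, 214.0], 0.89), ([155.0, 297.0], 0.79)]
narrow_gauge [([116.0, 281.0], 0.63)]
gauge_tray [([139.0, 299.0], 0.61)]
jar [([257.0, 287.0], 0.7)]
cork_mat [([457.0, 275.0], 0.83), ([158.0, 279.0], 0.73), ([420.0, 186.0], 0.56)]
side 389.84984700384086 281.1344307586661 209.60015854140752 [[0.929, -0.222, 0.297, 0.133], [-0.371, -0.556, 0.744, -0.727], [-0.0, -0.801, -0.599, 0.655], [0.0, 0.0, 0.0, 1.0]]
reader [([330.0, 232.0], 0.67), ([387.0, 298.0], 0.35)]
gap_mouth [([330.0, 221.0], 0.72)]
lens_top [([312.0, 187.0], 0.73), ([327.0, 195.0], 0.7)]
lever_pivot [([311.0, 188.0], 0.97)]
lever_peg [([290.0, 179.0], 0.51)]
wide_gauge [([368.0, 
[... 244 characters left out ...]
 160.0], 0.78)]
{'clock': 1.2, 'q': array([ 1.12876473e+00,  3.26197268e-01, -1.92602939e-01,  1.05200526e+00,
        4.54817397e-06,  1.43658012e+00]), 'joint_velocities': array([ 0.00200716, -0.00032033,  0.0006254 ,  0.00109644, -0.00147556,
       -0.00011743]), 'tau': array([ 1.37906034e-03, -4.43340611e+01,  2.62753290e+01,  1.13976366e-03,
       -5.03808894e-05, -4.92213672e-06]), 'position': array([0.16663964, 0.52416219, 0.23128121]), 'eef_rot': array([-4.81607583e-01, -3.10445081e+00,  1.17332327e-05]), 'contact_force': array([-0.27752296, -1.24498747,  0.02600828]), 'wrist_torque': array([0.02709893, 0.0067812 , 0.00310126]), 'grasp_force': 0.0, 'finger_gap': 0.9968430319734847}
```

View pics/scene0.png

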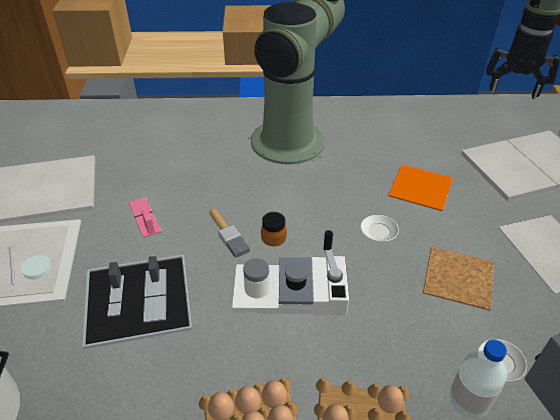

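View pics/side0.png

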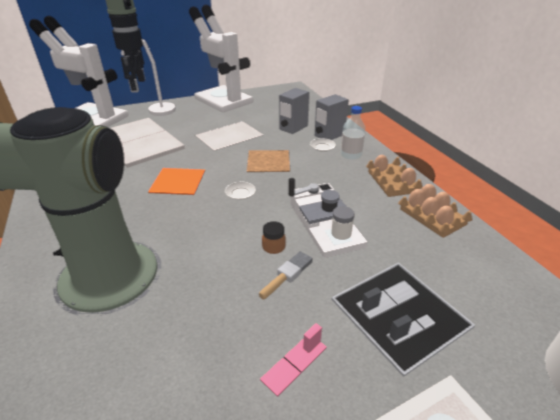

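The scene picture shows the reader at (290,283) with its stage to the left, +x pointing right in the image. The jar is on the stage at (257,278) and the lever peg is at (328,240). The tray is at (138,298), with the narrow gauge at x≈115 and the wide gauge at x≈155.

- **Wide gauge:** the candidates are the grey one at (155,285), the pink one at (145,215) and the narrow one at (115,288). I take the grey one because it is steel, has the wider blade and lies in the tray.
- **Cork mat:** the candidates are the brown one at (460,277) and the orange one at (420,186). I take the brown cork one.

```bash
cat > h.py <<'E'
from cell import *
import cv2,numpy as np
from scipy.optimize import least_squares
from scipy.spatial.transform import Rotation as R
def cam(c):
    s=get_state(); f=grab_frame(c)
    if c=="wrist":
        T=np.eye(4);T[:3,:3]=R.from_rotvec(s["eef_rot"]).as_matrix();T[:3,3]=s["position"]
        f["cam_to_world"]=T@f["T_tool_cam"]
    return f
def proj(f,P):
    p=np.linalg.inv(f["cam_to_world"])@np.r_[P,1]
    return np.array([f["fx"]*p[0]/p[2]+f["cx"],f["fy"]*p[1]/p[2]+f["cy"]])
def onz(f,px,z):
    d=f["cam_to_world"][:3,:3]@[(px[0]-f["cx"])/f["fx"],(px[1]-f["cy"])/f["fy"],1]
    o=f["cam_to_world"][:3,3]; return o+d*(z-o[2])/d[2]
def place(pose,l):
    x,y,a=pose; return np.array([x+l[0]*np.cos(a)-l[1]*np.sin(a),y+l[0]*np.sin(a)+l[1]*np.cos(a),l[2]])
def fit(obs,p0):
    # obs: (frame, pixel, local point with world z); returns x,y,yaw and residuals
    r=least_squares(lambda p:np.concatenate([proj(f,place(p,l))-px for f,px,l in obs]),p0,loss="soft_l1",f_scale=2)
    return r.x,np.concatenate([proj(f,place(r.x,l))-px for f,px,l in obs]).reshape(-1,2)
def down(a):
    "tool down, finger closing line (tool y) along world angle a"
    y=np.array([np.cos(a),np.sin(a),0]);z=np.array([0,0,-1.]);x=np.cross(y,z)
    return R.from_matrix(np.c_[x,y,z]).as_rotvec()
PEG=(.115+.07*np.cos(np.radians(100)),.07*np.sin(np.radians(100)),.109)
E
python3 - <<'E'
from h import *
s=cam("scene");d=cam("side")
obs=[(s,(281,287),(0,0,.02)),(s,(298,272),(.035,0,.086)),(s,(334,274),(.115,0,.06)),(s,(328,233),PEG),(d,(330,221),(0,0,.02)),(d,(327,195),(.035,0,.086)),(d,(311,188),(.115,0,.06)),(d,(290,179),PEG)]
p,r=fit(obs,[.5,0,1.6]);print("reader",p.round(4),r.round(1).tolist())
for n,a,b in [("jar",(257,287),(341,234)),]:
    print(n,onz(s,a,.02),onz(d,b,.02))
print("mat",onz(s,(459,277),.006),onz(d,(268.,160),.006))
g,r=fit([(s,(158,278),(0,0,.004)),(s,(155,297),(.055,0,.009)),(d,(368,309),(0,0,.004)),(d,(386,300),(.055,0,.009))],[.5,-.3,0]);print("gauge",g.round(4),r.round(1).tolist())
for c in ("scene","side"):
    print([(np.round(m["centre"]),round(m["score"],2),m["mask"].sum()) for m in silhouettes(c,"cork_mat")])
    print([(np.round(m["centre"]),round(m["score"],2),m["mask"].sum()) for m in silhouettes(c,"jar")])
b=s["img"][200:350,60:360,::-1];c=s["img"][150:330,380:510,::-1]
c=cv2.resize(c,None,fx=1.5,fy=1.5); b=cv2.resize(b,None,fx=2,fy=2); c=c[:300] if c.shape[0]>300 else cv2.copyMakeBorder(c,0,300-c.shape[0],0,0,0)
o=cv2.hconcat([b,cv2.copyMakeBorder(c[:, :195],0,300-c.shape[0],0,0,0)]);cv2.imwrite("pics/crop1.png",o)
E
```

```text
reader [ 0.55   -0.0395  1.5897] [[-0.6, 0.2], [0.0, -6.3], [2.6, -1.4], [0.3, -0.9], [1.6, 1.4], [0.0, -0.5], [1.6, -0.9], [1.9, 0.4]]
jar [ 0.54801096 -0.0884936   0.02      ] [ 0.550046   -0.08984768  0.02      ]
mat [0.52323685 0.34992521 0.006     ] [0.51758262 0.35209801 0.006     ]
gauge [ 0.4976 -0.3046  0.0627] [[-0.7, -2.2], [-0.1, -2.4], [0.1, -1.0], [3.8, -2.4]]
[(array([420., 188.]), 0.81, np.int64(1919)), (array([458., 277.]), 0.71, np.int64(3232))]
[(array([257., 278.]), 0.7, np.int64(899))]
[(array([179., 183.]), 0.98, np.int64(1187)), (array([270., 160.]), 0.79, np.int64(937))]
[(array([342., 224.]), 0.71, np.int64(650))]
```

View pics/crop1.png

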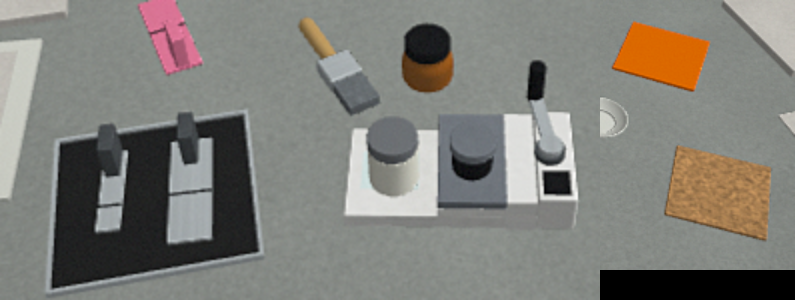

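The crop confirms both choices: the steel wide gauge is the right-hand one in the tray, with its line at (155,296) in the scene image, and the brown mat is the cork one. Next I go above the jar and take a close look.

```bash
cat >> h.py <<'E'
def best(p,a):
    "down orientation (a or a+pi) with the smallest joint-6 excursion"
    c=[(abs(q[5]),o) for o in (down(a),down(a+np.pi)) for q in [ik(p,o)] if q is not None]
    return min(c,key=lambda t:t[0])[1]
E
python3 - <<'E'
from h import *
P=np.array([.53,-.07,.28]); o=best(P,1.59-np.pi/2)
movep(P,o); s=get_state();print(s["clock"],s["q"].round(2),s["position"].round(3))
f=cam("wrist");cv2.imwrite("pics/w1.png",f["img"][:,:,::-1])
for n,z in [("gap_mouth",.02),("lens_top",.086),("lever_pivot",.06),("lever_peg",.109),("jar",.02),("reader",0)]:
    for d in tip_of("wrist",n)[:2]: print(n,np.round(d["centre"]),round(d["score"],2),onz(f,d["centre"],z).round(4), "pred",proj(f,place((.55,-.0395,1.59),{"gap_mouth":(0,0,.02),"lens_top":(.035,0,.086),"lever_pivot":(.115,0,.06),"lever_peg":PEG,"jar":(-.05,0,.02),"reader":(0,0,0)}[n])).round())
E
```

```text
3.975 [-0.27  0.27 -0.15  1.16  0.    1.28] [ 0.53  -0.069  0.28 ]
gap_mouth [293. 139.] 0.62 [ 0.5433 -0.04    0.02  ] pred [299. 139.]
lens_top [311. 116.] 0.86 [ 0.5574 -0.0094  0.086 ] pred [303. 111.]
lever_pivot [305.  23.] 0.75 [0.5501 0.0729 0.06  ] pred [303.  20.]
lever_peg [220.  22.] 0.79 [0.4786 0.0643 0.109 ] pred [221.  25.]
jar [297. 182.] 0.94 [ 0.5497 -0.0902  0.02  ] pred [298. 181.]
reader [290. 137.] 0.76 [ 0.5414 -0.0402  0.    ] pred [298. 137.]
reader [254. 328.] 0.24 [ 0.497  -0.3159  0.    ] pred [298. 137.]
```

View pics/w1.png

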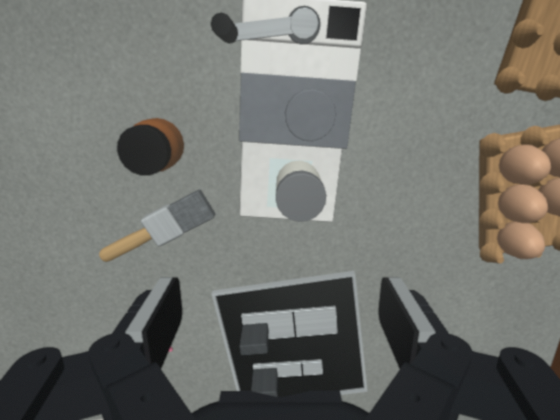

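The wrist view shows the stage corners at (241,217) and (333,221), the bridge edges at (239,145)/(350,148) and (242,72)/(357,78), and the jar lid at (301,196). The wide gauge is the upper one in the tray, with its line at (294,323). I fit the reader to these corners and then move the jar.

```bash
python3 - <<'E'
from h import *
f=cam("wrist")
K=[((241,217),(-.095,.058,.02)),((333,221),(-.095,-.058,.02)),((239,145),(0,.059,.044)),((350,148),(0,-.059,.044)),((242,72),(.07,.059,.044)),((357,78),(.07,-.059,.044))]
obs=[(f,a,b) for a,b in K]+[(f,(305,23),(.115,0,.06)),(f,(220,22),PEG)]
p,r=fit(obs,[.55,-.04,1.59]);print("reader",p.round(4),r.round(1).tolist())
j=onz(f,(301,196),.088);print("jar top",j.round(4))
g,r=fit([(f,(294,323),(.055,0,.009)),(f,(336,320),(.115,0,.009))],[.5,-.3,0]);print("gauge",g.round(4),r.round(1).tolist())
J=np.r_[(j[:2]+[.5499,-.0898])/2,0]; a=p[2]-np.pi/2
o=best(J+[0,0,.15],a); movep(J+[0,0,.15],o); move_l(J+[0,0,.040],.15)
grab(30); s=get_state();print("gap",s["finger_gap"],s["grasp_force"],s["clock"])
move_l(J+[0,0,.19],.2); s=get_state();print("lift",s["finger_gap"],s["grasp_force"],s["contact_force"],s["clock"])
f=cam("side");cv2.imwrite("pics/lift.png",f["img"][:,:,::-1])
E
```

```text
reader [ 0.5442 -0.0428  1.5304] [[-0.1, -1.1], [1.5, 0.2], [0.7, -3.9], [-1.6, -0.3], [-0.8, -0.4], [-0.1, 1.0], [-1.1, 0.1], [1.4, 1.5]]
jar top [ 0.5508 -0.0876  0.088 ]
gauge [ 0.4988 -0.3058  0.104 ] [[-0.2, 0.0], [0.2, -0.0]]
gap 0.6013443868845152 30.786269903182983 6.2583
lift 0.6044652837859329 31.743889153003693 [-1.04634213  0.05772117 -2.60504298] 7.1583
```

```bash
python3 - <<'E'
from h import *
M=np.array([.52,.351,0]); o=best(M+[0,0,.19],0)
movep(M+[0,0,.17],o); move_l(M+[0,0,.04],.2)
print("touch",move_l(M+[0,0,.023],.03,until_force=4), get_state()["position"].round(4))
let_go(); move_l(M+[0,0,.2],.25)
f=cam("wrist"); print([ (onz(f,d["centre"],.006).round(3),round(d["score"],2)) for d in tip_of("wrist","jar")])
print([ (onz(f,d["centre"],.006).round(3),round(d["score"],2)) for d in tip_of("wrist","cork_mat")],get_state()["clock"])
# now above the wide gauge
G=np.array([.45,-.31,.25]); movep(G,best(G,np.pi/2)); print(get_state()["q"].round(2),get_state()["clock"])
f=cam("wrist");cv2.imwrite("pics/w2.png",f["img"][:,:,::-1])
for n,z in [("wide_gauge",.004),("gauge_line",.009),("narrow_gauge",.004)]: print(n,[(np.round(d["centre"]),round(d["score"],2),onz(f,d["centre"],z).round(4)) for d in tip_of("wrist",n)])
E
```

```text
touch True [0.5204 0.3512 0.0268]
[(array([0.519, 0.351, 0.006]), 0.87)]
[] 11.9917
[-0.74  0.31 -0.17  1.09  0.   -0.74] 14.3667
wide_gauge [(array([282., 207.]), 0.83, array([ 0.4982, -0.3065,  0.004 ])), (array([250.,  73.]), 0.63, array([ 0.3506, -0.341 ,  0.004 ]))]
gauge_line [(array([287., 253.]), 0.78, array([ 0.5552, -0.301 ,  0.009 ])), (array([223.,  21.]), 0.62, array([ 0.3033, -0.3652,  0.009 ]))]
narrow_gauge [(array([217., 218.]), 0.85, array([ 0.5115, -0.3846,  0.004 ]))]
```

View pics/w2.png

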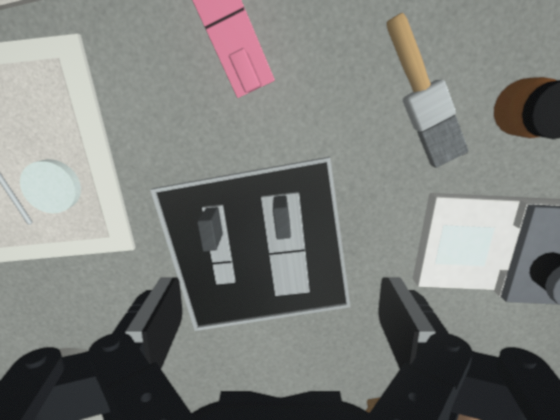

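The jar is on the mat at (0.519, 0.351). In this view the wide gauge's blade corners are at (262,195), (300,193), (274,296) and (309,293), and its line runs (270,253)–(305,251). The narrow gauge is 79 mm to the left and the pink one lies outside the tray. I fit the wide gauge and grasp it.

```bash
python3 - <<'E'
from h import *
f=cam("wrist")
K=[((262,195),(-.018,-.022,.009)),((300,193),(-.018,.022,.009)),((274,296),(.115,-.022,.009)),((309,293),(.115,.022,.009)),((287.5,252),(.055,0,.009))]
g,r=fit([(f,a,b) for a,b in K],[.5,-.305,.1]);print("gauge",g.round(4),r.round(1).tolist())
T=f["T_tool_cam"];print(T.round(3).tolist())
R1,_=fit([(f,(433,197),(-.095,.058,.02)),(f,(418,288),(-.095,-.058,.02))],[.55,-.04,1.55]);print("reader from w2",R1.round(4))
# image up along gauge +x
up=-T[:3,1]
def fwd(yaw):
    return max((down(yaw+np.pi/2),down(yaw-np.pi/2)),key=lambda o:(R.from_rotvec(o).as_matrix()@up)@[np.cos(yaw),np.sin(yaw),0])
o=fwd(g[2]);G=np.r_[g[:2],0]
print("ik6",ik(G+[0,0,.12],o),fwd(1.55),ik([.545,-.16,.1],fwd(1.55)))
movep(G+[0,0,.12],o)
f=cam("wrist");cv2.imwrite("pics/w3.png",f["img"][:,:,::-1])
print([(np.round(d["centre"]),onz(f,d["centre"],.009).round(4)) for d in tip_of("wrist","gauge_line")],place(g,(.055,0,.009)),get_state()["clock"])
E
```

```text
gauge [ 0.4992 -0.3062  0.1001] [[0.2, 1.4], [0.3, -0.2], [0.3, -0.5], [-0.4, -0.4], [-0.4, -0.3]]
[[-0.0, -0.945, -0.327, 0.085], [1.0, -0.0, -0.0, 0.0], [0.0, -0.327, 0.945, -0.143], [0.0, 0.0, 0.0, 1.0]]
reader from w2 [ 0.5404 -0.0438  1.5564]
ik6 [-6.76238784e-01  4.84406698e-01 -2.53058604e-01  8.33331025e-01
  4.44089210e-16  2.36529672e+00] [2.24441987 2.19822288 0.        ] [-0.41549731  0.47764332 -0.32444347  0.76870954  0.          1.17609535]
[(array([279., 130.]), array([ 0.5541, -0.3002,  0.009 ]))] [ 0.55390287 -0.30070891  0.009     ] 17.3333
```

View pics/w3.png

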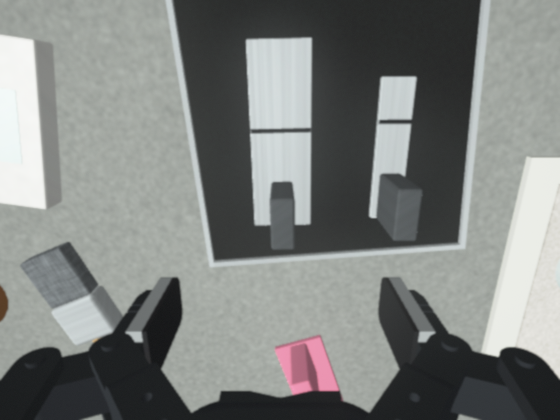

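The close look agrees with the fit to within 1 mm: the line is at (279,130), and the narrow gauge's grip at (400,205) leaves about 14 mm for the right finger. I grasp the gauge and carry it to the standoff in front of the mouth.

```bash
cat >> h.py <<'E'
UP=np.array([.945,0,.327])
def fwd(yaw):
    return max((down(yaw+np.pi/2),down(yaw-np.pi/2)),key=lambda o:(R.from_rotvec(o).as_matrix()@UP)@[np.cos(yaw),np.sin(yaw),0])
E
python3 - <<'E'
from h import *
G=np.array([.4992,-.3062,0])
move_l(G+[0,0,.021],.12); grab(60); s=get_state();print(s["finger_gap"],s["grasp_force"],s["contact_force"].round(1),s["position"].round(4))
move_l(G+[0,0,.15],.15); s=get_state();print(s["finger_gap"],s["grasp_force"],s["clock"])
rd=(.545,-.042,1.55)
P=place(rd,(-.14,0,.11)); movep(P,fwd(1.55)); move_l(place(rd,(-.14,0,.06)),.15)
f=cam("wrist");cv2.imwrite("pics/w4.png",f["img"][:,:,::-1]); print(get_state()["position"].round(4),get_state()["clock"])
print([(np.round(d["centre"]),round(d["score"],2)) for d in tip_of("wrist","gauge_line")])
for l in [(.055,0),(.115,.022),(.115,-.022)]:
    print(l,proj(f,place((*get_state()["position"][:2],1.55),(*l,.060-.021+.009))).round(1))
for l in [(0,.059,.044),(0,-.059,.044),(-.095,.058,.02),(-.095,-.058,.02),(.07,.059,.044),(.07,-.059,.044)]: print(l,proj(f,place(rd,l)).round(1))
E
```

```text
0.18179151040103073 59.2937958240509 [ 0.1 -0.8  2.8] [ 0.4994 -0.3065  0.0213]
0.17930786933285708 58.510674834251404 19.9583
[ 0.5426 -0.1826  0.0608] 21.6167
[(array([283., 156.]), 0.74)]
(0.055, 0) [284.1 157.8]
(0.115, 0.022) [228.2   5.7]
(0.115, -0.022) [340.7   5.6]
(0, 0.059, 0.044) [126.1 -68.8]
(0, -0.059, 0.044) [438.3 -69.3]
(-0.095, 0.058, 0.02) [172.8 165.4]
(-0.095, -0.058, 0.02) [390.7 165.2]
(0.07, 0.059, 0.044) [  93.6 -338.7]
(0.07, -0.059, 0.044) [ 471.2 -339.4]
```

View pics/w4.png

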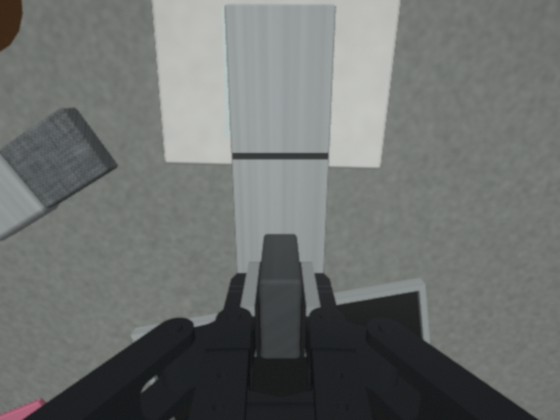

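The gauge is held straight, with its line at (283,156), 1–2 px from prediction. The stage corners are at (165,161) and (381,167) and its side edges run to (153,0) and (399,0), so the reader is about 5 mm left of my estimate and turned slightly. I recompute it and move to just before the mouth to check.

```bash
python3 - <<'E'
from h import *
f=cam("wrist")
A,B,C,D=[onz(f,p,.02)[:2] for p in [(165,161),(381,167),(153,0),(399,0)]]
print("width",np.linalg.norm(A-B)); 
y1,y2=[np.arctan2(*(v[::-1])) for v in (C-A,D-B)]; y3=np.arctan2(*((A-B)[::-1]))-np.pi/2
print("yaws",y1,y2,y3%(2*np.pi))
r,_=fit([(f,(165,161),(-.095,.058,.02)),(f,(381,167),(-.095,-.058,.02))],[.54,-.04,1.55]);print(r)
yaw=np.mean([y1,y2,(y3+np.pi)%(2*np.pi)-np.pi,1.5304])
m=(A+B)/2+.095*np.array([np.cos(yaw),np.sin(yaw)]);print("mouth",m,yaw)
rd=(*m,yaw)
move_l(place(rd,(-.14,0,.055)),.1,rot=fwd(yaw)); move_l(place(rd,(-.125,0,.055)),.1)
f=cam("wrist");a=f["img"][:,:,::-1].copy()
s=get_state();print(s["position"],s["clock"])
cv2.imwrite("pics/w5.png",a)
c=cam("scene");cv2.imwrite("pics/s5.png",cv2.resize(c["img"][220:340,190:370,::-1],None,fx=4,fy=4,interpolation=cv2.INTER_CUBIC))
E
```

```text
width 0.11550881235185315
yaws 1.5148334950238354 1.5380679725767434 1.52045408931771
[ 0.54447811 -0.04193155  1.52047452]
mouth [ 0.54395755 -0.0418819 ] 1.5259388892295722
[ 0.53854518 -0.16639607  0.05516051] 22.3167
```

View pics/w5.png

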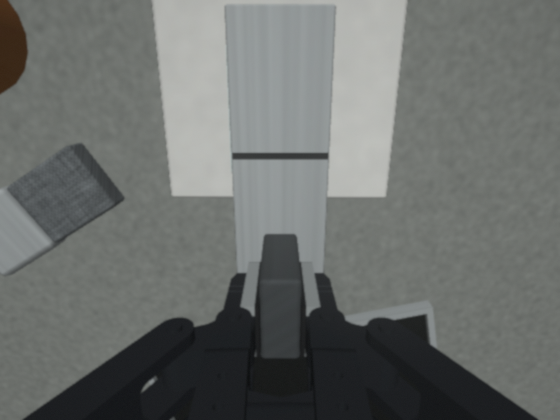

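View pics/s5.png

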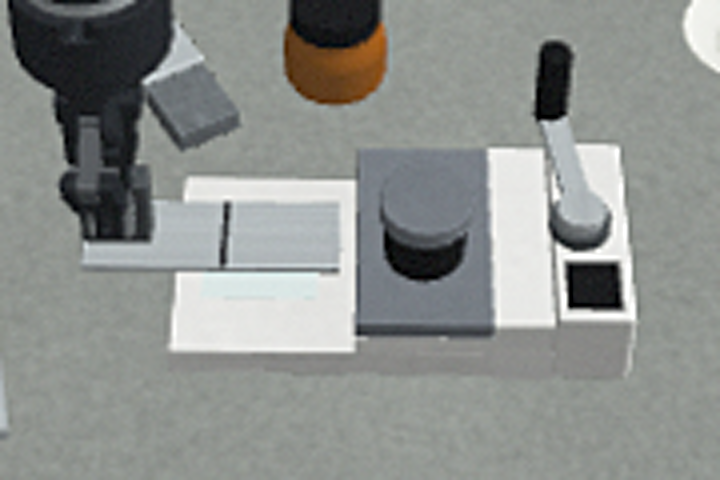

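Both pictures show the blade parallel to the stage and centred on it: the stage corners are at (171,196) and (387,196), and the tip sits just before the mouth. I insert it slightly high, guarded, then lower and check before letting go.

```bash
python3 - <<'E'
from h import *
rd=(.544,-.0419,1.526)
move_l(place(rd,(-.125,0,.0395)),.1,until_force=8)
print("ins",move_l(place(rd,(-.0555,0,.0395)),.06,until_force=8))
print("low",move_l(place(rd,(-.0555,0,.0355)),.02,until_force=5))
s=get_state();print(s["position"].round(4),place(rd,(-.0555,0,.037)).round(4),s["contact_force"].round(1),s["clock"])
let_go();
p=s["position"];move_l(np.r_[p[:2],.16],.2)
f=cam("wrist");cv2.imwrite("pics/w6.png",cv2.resize(f["img"][:,130:430,::-1],None,fx=1.4,fy=1.4))
print([(np.round(d["centre"],1),round(d["score"],2),onz(f,d["centre"],.025).round(4)) for d in tip_of("wrist","gauge_line")],place(rd,(0,0,.025)).round(4))
for l in [(0,.059,.044),(0,-.059,.044),(-.095,.058,.02),(-.095,-.058,.02),(0,.022,.025),(0,-.022,.025)]: print(l,proj(f,place(rd,l)).round(1))
c=cam("scene");cv2.imwrite("pics/s6.png",cv2.resize(c["img"][240:330,220:310,::-1],None,fx=6,fy=6,interpolation=cv2.INTER_CUBIC))
E
python3 -c "
import cv2;a=cv2.imread('pics/w6.png');b=cv2.imread('pics/s6.png');a=cv2.resize(a,(380,532));b=cv2.resize(b,(410,410));b=cv2.copyMakeBorder(b,0,122,0,0,0);cv2.imwrite('pics/c6.png',cv2.hconcat([a,b]))"
```

```text
ins False
low True
[ 0.5419 -0.0979  0.0373] [ 0.5415 -0.0973  0.037 ] [-0.8 -0.6  3.5] 24.2083
[(array([280.5, 128.8]), 0.84, array([ 0.5431, -0.0435,  0.025 ]))] [ 0.544  -0.0419  0.025 ]
(0, 0.059, 0.044) [200.5 129.5]
(0, -0.059, 0.044) [362.9 129.4]
(-0.095, 0.058, 0.02) [215.7 236.3]
(-0.095, -0.058, 0.02) [347.4 236.3]
(0, 0.022, 0.025) [253.4 126.7]
(0, -0.022, 0.025) [309.9 126.7]
```

View pics/c6.png

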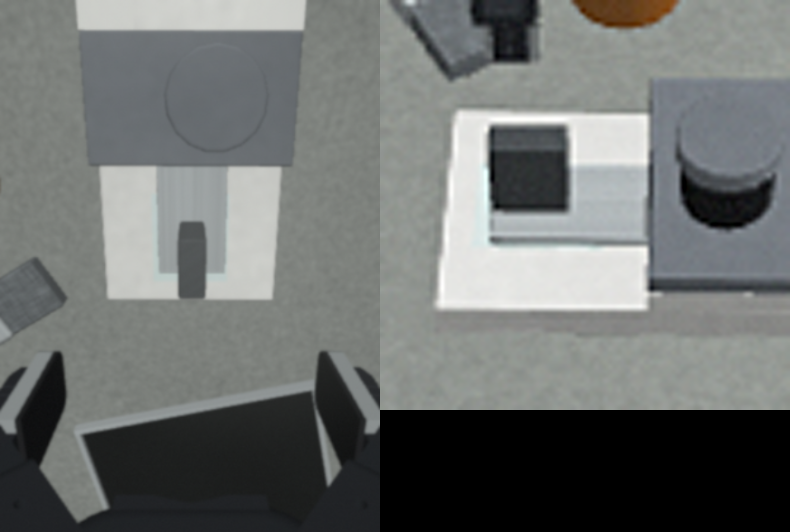

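The gauge lies on the stage with its grip block upright, but the bridge edge hides the line in both views (edge at about row 130 in the full wrist frame). I turn the tool half round so the camera looks under the bridge from the stage side.

```bash
python3 - <<'E'
from h import *
rd=(.544,-.0419,1.526)
P=place(rd,(-.005,0,.16)); o=R.from_rotvec(fwd(1.526))*R.from_rotvec([0,0,np.pi]); o=o.as_rotvec()
movep(P,o); f=cam("wrist"); print(get_state()["clock"],get_state()["q"].round(2))
cen=proj(f,place(rd,(0,0,.025)));u,v=cen.astype(int)
cv2.imwrite("pics/w7.png",cv2.resize(f["img"][v-75:v+75,u-100:u+100,::-1],None,fx=4,fy=4,interpolation=cv2.INTER_CUBIC))
print("crop origin",u-100,v-75,[(np.round(d["centre"],1),round(d["score"],2)) for d in tip_of("wrist","gauge_line")])
for l in [(0,0,.025),(0,.029,.02),(0,-.029,.02),(.005,0,.025),(-.095,.058,.02),(-.095,-.058,.02),(0,.059,.044),(0,-.059,.044)]: print(l,proj(f,place(rd,l)).round(1),(4*(proj(f,place(rd,l))-[u-100,v-75])).round())
E
```

```text
28.4333 [-0.22  0.38 -0.31  0.88  0.   -1.75]
crop origin 179 125 [(array([278.8, 200.5]), 0.77)]
(0, 0, 0.025) [279.1 200.9] [400. 303.]
(0, 0.029, 0.02) [313.2 199. ] [537. 296.]
(0, -0.029, 0.02) [245.  199.1] [264. 296.]
(0.005, 0, 0.025) [279.1 206.5] [400. 326.]
(-0.095, 0.058, 0.02) [355.   80.1] [ 704. -180.]
(-0.095, -0.058, 0.02) [202.8  80.2] [  95. -179.]
(0, 0.059, 0.044) [354.1 208.2] [700. 333.]
(0, -0.059, 0.044) [203.9 208.3] [100. 333.]
```

View pics/w7.png

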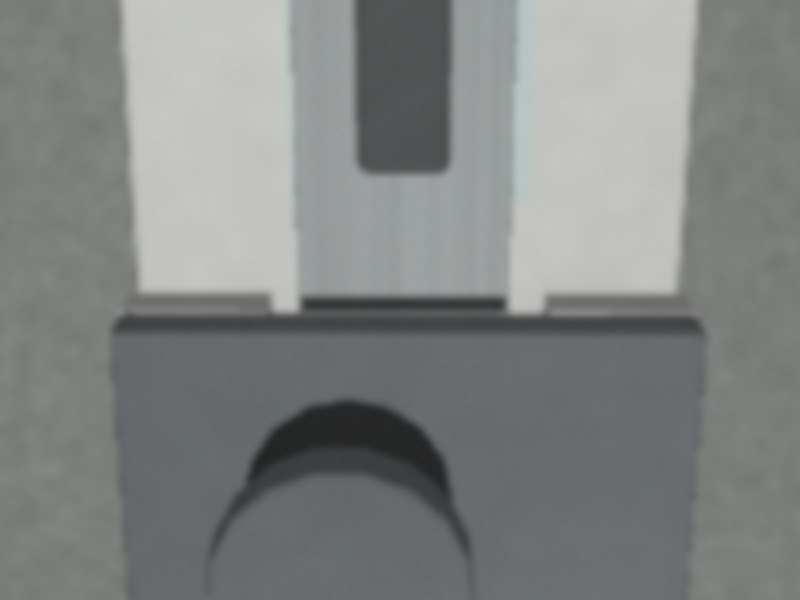

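The line shows at crop rows 298–308, centre 303, against the mouth edge at about 301–303, so it is level within about 0.5 mm and the blade is centred. Next is the lever: with the fingers shut I push the peg round its arc from the stage side, guarded.

```bash
cat > lever.py <<'E'
from h import *
rd=(.544,-.0419,1.526)
o0=R.from_rotvec(fwd(1.526))*R.from_rotvec([0,0,np.pi])
def pose(th,d,z=.080):
    a=np.radians(100)-th; t=np.array([np.sin(a),-np.cos(a)])   # clockwise tangent
    p=np.array([.115,0])+.07*np.array([np.cos(a),np.sin(a)])-d*t
    return place(rd,(*p,z)),(R.from_euler("z",np.radians(10)-th)*o0).as_rotvec()
def pegang(c):
    "lever angle that best fits the peg seen in camera c"
    f=cam(c);out=[]
    for k in tip_of(c,"lever_peg")[:2]:
        q=onz(f,k["centre"],.109)[:2]-np.array(rd[:2]); y=rd[2]
        l=np.array([np.cos(y)*q[0]+np.sin(y)*q[1],-np.sin(y)*q[0]+np.cos(y)*q[1]])-[.115,0]
        out.append((round(k["score"],2),"r",round(float(np.hypot(*l)),3),"th",round(float(np.radians(100)-np.arctan2(l[1],l[0])),2)))
    return out
E
python3 - <<'E'
from lever import *
print(pegang("scene"),pegang("side"))
grab(20)
p,o=pose(0,.045,.17); movep(p,o); p,o=pose(0,.045); print("down",move_l(p,.12,until_force=8))
for d in (.03,.02): p,o=pose(0,d); move_l(p,.05,until_force=8)
print(get_state()["contact_force"].round(1))
for th in np.r_[np.arange(.15,.85,.15),.88,.93,.98,1.03]:
    p,o=pose(th,.02); hit=move_l(p,.06,rot=o,until_force=10); s=get_state()
    print(round(th,2),hit,s["contact_force"].round(1),(s["position"]-p).round(4))
    if hit: break
print(pegang("scene"),pegang("side"),s["clock"],s["q"].round(2))
E
```

```text
[(0.83, 'r', 0.072, 'th', -0.14)] [(0.61, 'r', 0.067, 'th', 0.14)]
down False
[-0.3 -1.   0.6]
0.15 False [-0.5 -2.1  0.9] [-0.0002 -0.0002 -0.0001]
0.3 False [-0.3 -1.  -0.6] [-0.0001 -0.0004 -0.0001]
0.45 False [-0.5 -1.9  0. ] [ 0.     -0.0004 -0.0001]
0.6 False [-0.4 -1.9 -1. ] [ 0.0001 -0.0004 -0.    ]
0.75 False [ 0.7 -2.4 -0.4] [ 0.     -0.0005  0.    ]
0.88 False [-1.3 -3.   0.3] [-0.0002 -0.0005 -0.    ]
0.93 False [-0.4 -3.  -0.1] [-0.0003 -0.0004 -0.0001]
0.98 False [-2.8 -7.2  3.4] [-0.0014 -0.0016 -0.0002]
1.03 False [ -8.5 -13.6   9.2] [-0.0034 -0.0036 -0.0003]
[(0.94, 'r', 0.066, 'th', 0.92)] [(0.7, 'r', 0.072, 'th', 0.97)] 34.3167 [ 0.08  0.4  -0.52  0.66 -0.01 -0.59]
```

The force rose from 3 N to about 18 N past 0.95 rad and the cameras read 0.92–0.97, so the lever is at its stop. I back off along the arc, lift clear and check everything.

```bash
python3 - <<'E'
from lever import *
for th in (.8,.5,.25,0): p,o=pose(th,.022); move_l(p,.12,rot=o)
p,o=pose(0,.045); move_l(p,.1); p,o=pose(0,.045,.2); move_l(p,.2)
P=place(rd,(-.005,0,.16)); movep(P,o0.as_rotvec()); sleep(.3)
print(pegang("scene"),pegang("side"),get_state()["clock"],get_state()["finger_gap"])
f=cam("wrist");cen=proj(f,place(rd,(0,0,.025)));u,v=cen.astype(int)
a=cv2.resize(f["img"][v-50:v+50,u-65:u+65,::-1],(390,300),interpolation=cv2.INTER_CUBIC)
print((3*(cen-[u-65,v-50])).round(),"z20:",(3*(proj(f,place(rd,(0,.029,.02)))-[u-65,v-50])).round())
movep([.45,.1,.35],o0.as_rotvec())
s=cam("scene");b=cv2.resize(s["img"][190:345,80:500,::-1],(780,288))
cv2.imwrite("pics/fin.png",cv2.vconcat([cv2.copyMakeBorder(a,0,0,0,390,0),b]))
print(pegang("scene"),get_state()["clock"])
E
```

```text
[(0.91, 'r', 0.073, 'th', -0.08), (0.19, 'r', 0.231, 'th', 1.97)] [(0.49, 'r', 0.068, 'th', 0.2)] 38.2583 -0.0002297499980707303
[196. 151.] z20: [298. 146.]
[(0.56, 'r', 0.07, 'th', 0.04)] 39.4667
```

View pics/fin.png

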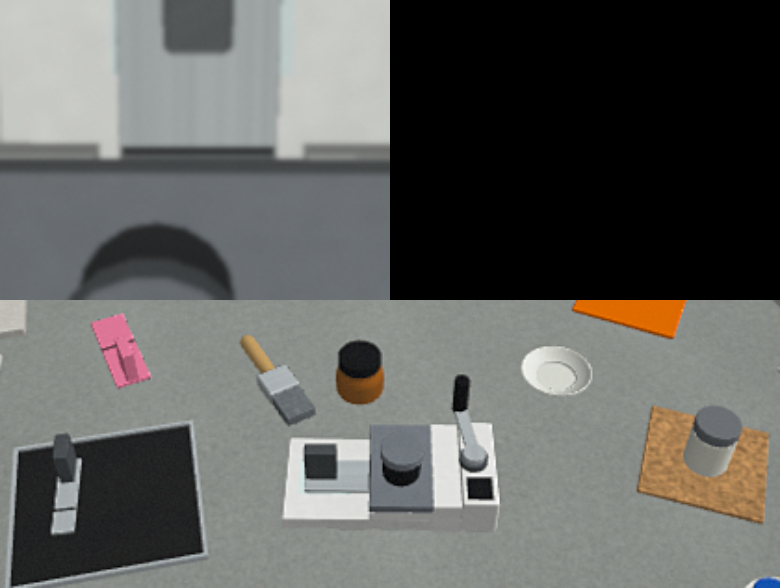

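The final picture shows the jar upright on the cork mat at (712,450) and the gauge in the gap with its line level at crop row 151. The lever is back at rest with its peg at (461,392), and the narrow gauge is in place at (65,490).

```bash
python3 -c "
from cell import *
print(sign_off())"
```

```text
the job is handed in; nothing more can be done
None
```

I handed the job in at about 39.5 s of the 69 s: the jar is upright on the cork mat, the wide gauge is in the gap with its line level with the mouth to within about 0.5 mm, the lever went to its stop and sprang back, and the narrow gauge was not touched.

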